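# Shim the rocking stove-top board level

### The job

The wooden stove-top board dips and rocks on its short rear left leg, the one that has lost its rubber foot. Slide the orange shim, thin end first, under that leg and push it in gently, by feel, only until the board stands level and firm with its three rubber feet all bearing again; stop there, since driving the shim further lifts other feet off, and do not shove the board out of its place. Then press lightly down on the board over that leg with the fingers to check that it no longer gives, and leave the things on and round the board standing where they are.

Things in the scene. Friction and masses are not known exactly. Their poses are not given: they have to be found in the camera images.
- stove_board: Light wooden board with darker strips over the front right burner, loose; with its load about 1.8 kg. Deck 210 (its x, to the range's rear) x 340 (its y, to the left) x 18 mm, top 52 mm above the range when level, overhanging the legs by 7 mm. Origin: its centre, at the height of the rubber feet's undersides; z up. Starts tipped towards the short leg.
- short_leg: Rear left leg, wood, 26 mm in diameter, rubber foot missing, 4 to 7 mm (not known) shorter than the others; stands on the range at the start. Origin: centre of its lower end, which is flat over 8 mm and rises 2 mm to the rim so that a thin edge rides under it. Enter from the board's rear (in its -x direction): on its left a raised burner is in the hand's way.
- foot_front_left: Front left leg of the board with its black rubber foot, 26 mm in diameter. Origin: centre of its underside, z up.
- foot_front_right: Front right leg with black rubber foot, across from the short leg. Origin: centre of its underside. Hangs 4 to 7 mm in the air and must land and bear. Until it lands the shim slides in with a steady drag of 2 to 4 N (beyond the first 15 mm); then the drag doubles within some 4 mm of travel: stop there, soon after it another foot lifts.
- foot_rear_right: Rear right leg with its black rubber foot, 26 mm in diameter. Origin: centre of its underside, z up.
- corner_top (a point): Point on top of the deck straight above the short leg: the place to press, with some 3 to 10 N.
- shim: Orange plastic shim, loose, 45 g, 100 x 30 mm, a plain taper 1 in 10: 1 mm thick at the thin end (+x), 11 mm at the ribbed thick end (-x). Lies flat on the range behind the board. Origin: centre of its underside, z up. Grip it across its 30 mm width near the thick end, or push on its upright end face; it stays by friction where it is left.
- shim_tip (a point): Middle of the shim's thin end, at its underside.
- shim_heel (a point): Middle of the shim's thick end face, 5.5 mm above its underside.
- salt_drum: Dark drum, 76 mm in diameter, 121 mm tall, loose, on the middle of the board. Origin: centre of its underside. To be left standing.
- bean_tin: Food tin, 75 mm in diameter, 58 mm tall, loose, on the left half of the board, some 80 mm from the point above the short leg. Origin: centre of its underside. To be left standing.
- paprika_jar: Small spice jar with a black cap, 41 mm in diameter, 105 mm tall, at the back of the range. Origin: centre of its underside. Bystander.

How it is judged:
By the outcome, as a careful person would: the job done as asked, in the order asked, and still so for the second after the job is handed in, with the robot touching nothing.
It also fails if it takes over 59 s, if anything falls off the work surface, if the arm or the gripper's body presses on something with over 40 N, if the wrist force passes 120 N, or if a joint passes its speed limit or range.

### The arm

A 7-joint arm with a two-finger parallel gripper is mounted at the origin on a cart in front of the work surface, level with it; the furniture and walls round the work are solid. World frame = base frame: x ahead of the robot, y to its left, z up, the work surface at z = 0. Lengths are in m, angles in rad, forces in N, time in s.
With the tool pointing down it reaches from about 0.4 to 0.85 m from the base axis. Payload 4.5 kg.
Tool frame: the origin (TCP) lies at the very end of the fingers, on their centre line; the grasp point (between the pads) lies 19 mm behind it (r.grip_point_offset is the distance from the TCP to the grasp point, in m); z points along the fingers, y is the line along which they close (so a half turn about z gives the same grasp; the last joint's range is limited). The gripper opens to 88 mm and grips with 3 to 60 N. Pads are 18 mm wide; open, the fingers measure 123 mm over their backs; the gripper's body (75 mm by 187 mm) begins 45 mm behind the grasp point.
Start: joints at [-1.279, 0.689, -0.195, 1.565, 0.157, 0.902, -0.215], TCP at [0.159, 0.604, 0.202] pointing down, gripper open.
Joint ranges: [-3.01, 3.01], [-0.46, 2.08], [-1.47, 1.51], [0.13, 2.56], [-1, 4.14], [0.04, 2.09], [-2.66, 2.66]. Speed limits (rad/s): [2.57, 2.57, 3.14, 3.14, 3.14, 3.14, 3.14].

### API

Orientations are given as a unit quaternion [x, y, z, w].
In Python, from plant import r gives the robot as it stands.
- The arm moves only by the tool carry_out, never from a script. Its argument "rows" is a list of rows, each a list of 3 entries, a list of its own where there are three numbers: the shift along the tool's x, y, z in cm, then the turn, a rotation vector about the tool's x, y, z in degrees, then the closure, from 0 (fully open) to 1 (shut). A call has 1 to 12 rows; each row is the pose to reach, as a shift and turn from the pose commanded when the call began, along the tool's axes at that moment; what a row does not reach only later rows make up. A row lasts 1/10 s, in which the tool goes at most 50 mm and 8.59 degrees, less where a joint would pass 70% of its speed; a pose out of reach is approached as far as the arm can. A call with a gripper value outside its range is refused whole. The fingers move at their own pace and stop on an object; "newtons" is the grip in N (left out, the last holds). Time passes only in rows, so rows that repeat a pose let the fingers close. It gives the time, the measured TCP pose, the force, the opening and the grip force at its end, in the units of the state.
- r.get_state(): the state, without advancing time (a new reading comes with each control period).
- r.snapshot(name): name is "scene" or "side" or "wrist"; returns a dict with "image" (420x560x3 uint8, red, green, blue), "fx", "fy", "cx", "cy" (pixels), "dist_coeffs" ([k1, k2, p1, p2, k3] as OpenCV has them; the pictures are not rectified), "pose" (4x4, takes a point from camera to world coordinates). Camera axes: x right, y up, looking along -z (the intrinsics and any distortion apply to the point x, -y, -z); pixel columns grow to the right and rows downward; lengths in m; the calibration is good to about 2 mm. A picture is of the moment at which its call begins. There is no depth.
- r.finish_job(): hands the job in; it is judged then, once.
The state is a dict: "clock": time; "q": joint angles; "qd": joint speeds; "joint_torque": joint torques, N m; "tool_pos": TCP position; "eef_rot": TCP orientation; "contact_force": force on the tool from outside, world axes, zero at the start; "moment": the same for the moment, N m; "opening": opening from 0.0 (shut) to 1.0 (fully open); "finger_force": force on a finger pad.
Only numpy, scipy, OpenCV 4.12 (cv2) and the standard library are available. Lean on these libraries where they do the work, as an engineer would, in place of code of your own. Each camera call takes 0.05 s, during which the arm holds its last target. There are 200 camera calls.

## Working session

There is one attempt and no reset: what is moved stays moved. The work goes in short steps, Python scripts to look and compute and a tool call to move; the robot and the scene stay as the last step left them, time stands still between calls to the robot, and variables do not carry over. Pictures are saved under pics/ and viewed, at most 10 in all, crops included, and the job is handed in when it is done.

Besides the shell and the picture viewer there is one more tool, called after ">>>" as name(argument=value, ...) on one line, values as JSON. carry_out: Moves the arm, as the interface text tells. Its arguments: {"type":"object","properties":{"rows":{"type":"array"},"newtons":{"type":"number"}},"required":["rows"]}

```bash
mkdir -p pics
cat > h.py <<'E'
import numpy as np, cv2, json
from plant import r
from scipy.spatial.transform import Rotation as R
def snap(n,f):
    s=r.snapshot(n); cv2.imwrite(f'pics/{f}.png',s['image'][:,:,::-1]); 
    np.save(f'pics/{f}.npy',s,allow_pickle=True); return s
def load(f): return np.load(f'pics/{f}.npy',allow_pickle=True).item()
def K(s): return np.array([[s['fx'],0,s['cx']],[0,s['fy'],s['cy']],[0,0,1.]])
def ray(s,uv):
    p=cv2.undistortPoints(np.array([[uv]],float),K(s),np.array(s['dist_coeffs'],float))[0,0]
    P=np.array(s['pose']); d=P[:3,:3]@np.array([p[0],-p[1],-1]); return P[:3,3],d
def onz(s,uv,z):
    o,d=ray(s,uv); return o+d*(z-o[2])/d[2]
def proj(s,X):
    P=np.array(s['pose']); c=P[:3,:3].T@(np.array(X,float)-P[:3,3]); c=c*[1,-1,-1]
    return cv2.projectPoints(c.reshape(1,3),np.zeros(3),np.zeros(3),K(s),np.array(s['dist_coeffs'],float))[0].ravel()
E
python3 - <<'E'
from h import *
ims=[]
for n in ['scene','side','wrist']:
    s=snap(n,n+'0'); print(n,np.round(s['pose'],3).tolist(),s['fx'])
st=r.get_state();print({k:np.round(v,3).tolist() for k,v in st.items()})
E
```

```text
scene [[0.683, 0.459, -0.568, 0.119], [-0.73, 0.409, -0.547, -0.523], [-0.019, 0.788, 0.615, 0.582], [0.0, 0.0, 0.0, 1.0]] 389.46533469138353
side [[0.204, 0.747, -0.632, -0.034], [-0.979, 0.161, -0.126, -0.206], [0.008, 0.645, 0.765, 0.834], [0.0, 0.0, 0.0, 1.0]] 403.5124661728697
wrist [[0.255, -0.935, -0.248, 0.097], [0.967, 0.246, 0.067, 0.62], [-0.002, -0.256, 0.967, 0.385], [0.0, 0.0, 0.0, 1.0]] 340.2075582576559
{'clock': 0.15, 'q': [-1.279, 0.69, -0.195, 1.566, 0.157, 0.903, -0.215], 'qd': [0.001, -0.002, 0.001, -0.005, -0.001, 0.002, 0.0], 'joint_torque': [-0.002, -52.786, -1.269, -15.359, -0.053, 0.004, 0.0], 'tool_pos': [0.159, 0.604, 0.201], 'eef_rot': [0.128, 0.992, -0.001, -0.0], 'contact_force': [0.22, 0.602, 0.286], 'moment': [0.025, -0.057, 0.031], 'finger_force': 0.0, 'opening': 1.004}
```

View pics/scene0.png

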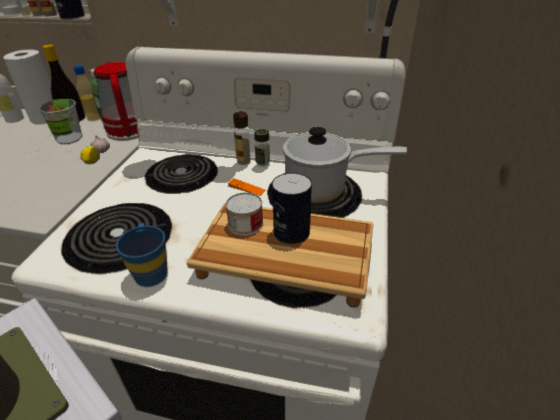

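View pics/side0.png

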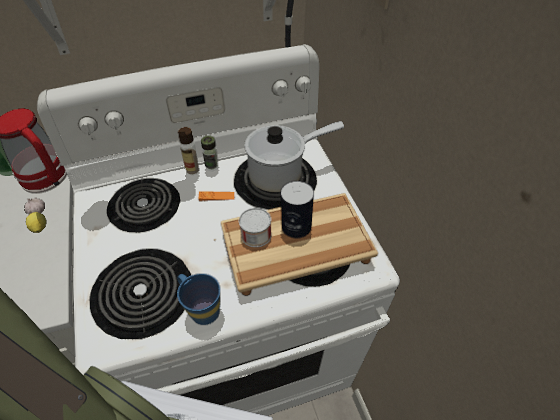

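The scene view shows the shim at about (246,186) and board corners at about (227,208), (372,222), (364,298), (195,266). In the side view the shim is at about (216,196). The tin, drum and pot are on or beside the board, and two jars stand behind.

Run:
```python
from h import *
for n in ['scene0','side0']:
    s=load(n); im=s['image']; hsv=cv2.cvtColor(im,cv2.COLOR_RGB2HSV)
    m=cv2.inRange(hsv,(5,200,150),(16,255,255))
    roi=np.zeros_like(m); 
    if n=='scene0': roi[170:200,220:275]=255
    else: roi[185:205,190:245]=255
    m&=roi
    ys,xs=np.nonzero(m); 
    pts=np.array([onz(s,(x,y),0.005)[:2] for x,y in zip(xs,ys)])
    box=cv2.minAreaRect(pts.astype(np.float32)*1000); print(n,len(xs),box)
    print(cv2.boxPoints(box).round(0).tolist())
    for u in {'scene0':[(227,206),(373,221),(365,287),(195,257)],'side0':[(222,212),(346,196),(376,248),(237,285)]}[n]:
        print('deck',u,onz(s,u,.05).round(3))
    for u in {'scene0':[(245,165),(262,165)],'side0':[(190,172),(210,166)]}[n]: print('jar',onz(s,u,0).round(3))
a=load('scene0')['image'][130:270,180:400]; b=load('side0')['image'][130:270,170:390]
cv2.imwrite('pics/c.png',cv2.resize(np.vstack([a,b])[:,:,::-1],None,fx=2.1,fy=2.1,interpolation=cv2.INTER_CUBIC))
```

```text
scene0 223 ((677.903564453125, 117.28269958496094), (26.85826873779297, 103.62457275390625), 9.90943431854248)
[[656.0, 166.0], [674.0, 64.0], [700.0, 69.0], [682.0, 171.0]]
deck (227, 206) [0.552 0.042 0.05 ]
deck (373, 221) [ 0.724 -0.232  0.05 ]
deck (365, 287) [ 0.557 -0.32   0.05 ]
deck (195, 257) [ 0.401 -0.035  0.05 ]
jar [0.756 0.203 0.   ]
jar [0.788 0.166 0.   ]
side0 9 ((683.0987548828125, 120.30510711669922), (22.964317321777344, 97.96817016601562), 12.121113777160645)
[[662.0, 166.0], [682.0, 70.0], [705.0, 75.0], [684.0, 171.0]]
deck (222, 212) [0.591 0.069 0.05 ]
deck (346, 196) [ 0.714 -0.236  0.05 ]
deck (376, 248) [ 0.56  -0.324  0.05 ]
deck (237, 285) [ 0.393 -0.026  0.05 ]
jar [0.761 0.227 0.   ]
jar [0.798 0.176 0.   ]
```

View pics/c.png

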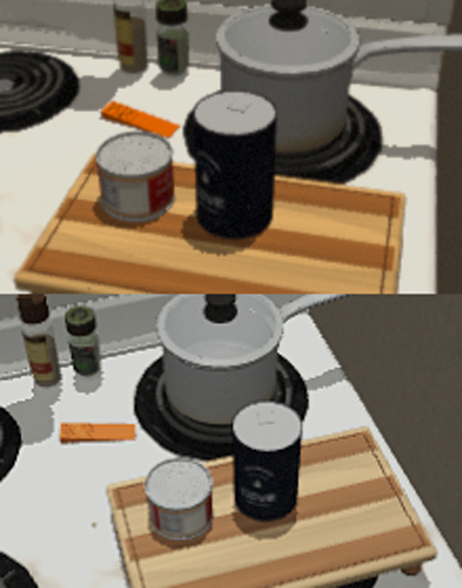

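The shim's thick, ribbed end is on the left, at about (118,108) in the upper crop. The thin end points right. Two jars stand close behind it, so the hand has to come in on the robot's side. I'll move above it and look with the wrist camera.

>>> carry_out(rows=[[[-5,-2.7,-0.2],[0,0,5.5],0],[[-10,-5.4,-0.5],[0,0,11],0],[[-15,-8.1,-1],[0,0,16.5],0],[[-20,-10.8,-1.5],[0,0,22],0],[[-25,-13.5,-2],[0,0,27.5],0],[[-30,-16.2,-2],[0,0,33],0],[[-35,-18.9,-2],[0,0,38.5],0],[[-40,-21.6,-2],[0,0,44],0],[[-45,-24.3,-2],[0,0,49.5],0],[[-50,-27,-2],[0,0,55],0],[[-55,-29.7,-2],[0,0,60],0],[[-60,-32.3,-2],[0,0,64],0]])

```text
clock: 1.35
tool_pos: [0.5979, 0.1932, 0.2217]
eef_rot: [0.636, 0.772, -0.0, -0.0]
contact_force: [0.9, 0.4, 0.2]
opening: 1.0
finger_force: 0.0
```

Run:
```python
from h import *
s=snap('wrist','w1'); st=r.get_state();print({k:np.round(v,3).tolist() for k,v in st.items() if k in('clock','q','tool_pos','eef_rot','contact_force')}); print(R.from_quat(st['eef_rot']).as_matrix().round(3).tolist())
im=s['image']; hsv=cv2.cvtColor(im,cv2.COLOR_RGB2HSV)
m=cv2.inRange(hsv,(4,200,120),(14,255,255))
n,l,stt,c=cv2.connectedComponentsWithStats(m)
for i in np.argsort(-stt[1:,4])[:3]+1:
    ys,xs=np.nonzero(l==i); pts=np.array([onz(s,(x,y),0.005)[:2] for x,y in zip(xs,ys)])*1000
    b=cv2.minAreaRect(pts.astype(np.float32)); print(stt[i],b,cv2.boxPoints(b).round().tolist())
```

```text
{'clock': 1.4, 'q': [-0.42, 0.674, 0.088, 1.533, -0.056, 0.934, -0.139], 'tool_pos': [0.605, 0.183, 0.222], 'eef_rot': [0.641, 0.767, -0.001, 0.005], 'contact_force': [5.514, -5.401, 0.14]}
[[-0.178, 0.984, 0.007], [0.984, 0.178, -0.007], [-0.009, 0.006, -1.0]]
[ 323  207   23   73 1525] ((681.3726196289062, 119.46717834472656), (26.940763473510742, 95.76895141601562), 15.566569328308105) [[656.0, 162.0], [681.0, 70.0], [707.0, 77.0], [681.0, 169.0]]
```

View pics/w1.png

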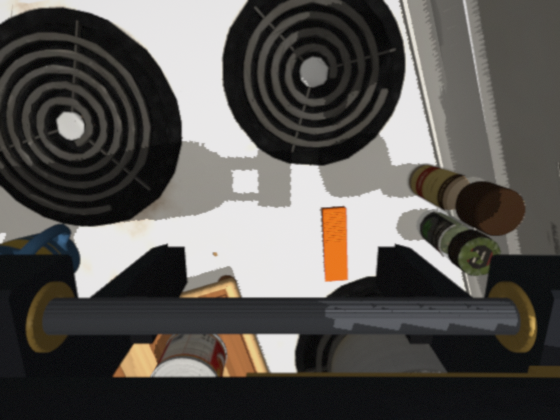

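The wrist view shows the shim at about (335,243), ribbed end up. The board's rear left corner is at (230,278), with the tin beside it. The jar bases are at about (427,180) and (433,225).

Run:
```python
from h import *
s=load('w1')
g=cv2.cvtColor(s['image'],cv2.COLOR_RGB2HSV)
print('corner',onz(s,(230,278),.046).round(4),'left edge',onz(s,(190,293),.047).round(4),'rear edge',onz(s,(252,340),.048).round(4))
print('side corner',onz(load('side0'),(221,223),.046).round(4))
for u in [(427,180),(433,225)]: print('jar',onz(s,u,0).round(3))
print('burnerR',onz(s,(313,163),.01).round(3), 'L burner edge',onz(s,(390,110),.01).round(3))
print('tin',onz(s,(195,345),.1).round(3), onz(load('side0'),(256,215),.105).round(3))
st=r.get_state(); M=R.from_quat(st['eef_rot']).as_matrix()
print((M.T@(np.array([.657,.133,.10])-st['tool_pos'])*100).round(2), np.degrees(np.arctan2(M[1,0],M[0,0])))
```

```text
corner [0.5624 0.0701 0.046 ] left edge [0.5197 0.0428 0.047 ] rear edge [ 0.6013 -0.0048  0.048 ]
side corner [0.5586 0.0623 0.046 ]
jar [0.772 0.22  0.   ]
jar [0.797 0.166 0.   ]
burnerR [0.632 0.214 0.01 ] L burner edge [0.704 0.288 0.01 ]
tin [0.542 0.016 0.1  ] [ 0.555 -0.031  0.105]
[-5.72  4.14 12.26] 100.24393918833294
```

>>> carry_out(rows=[[[-3,2,4],[0,0,-2],0],[[-5.7,4.1,8],[0,0,-3.8],0],[[-5.7,4.1,12],[0,0,-3.8],0],[[-5.7,4.1,12],[0,0,-3.8],0],[[-5.7,4.1,12],[0,0,-3.8],0],[[-5.7,4.1,12],[0,0,-3.8],0]])

```text
clock: 2.0
tool_pos: [0.6493, 0.1487, 0.1043]
eef_rot: [0.608, 0.794, 0.002, 0.001]
contact_force: [-0.2, -1.1, 0.2]
opening: 1.001
finger_force: 0.0
```

```bash
cat >> h.py <<'E'
def where(t=None):
    st=r.get_state(); M=R.from_quat(st['eef_rot']).as_matrix()
    print('t',round(st['clock'],2),'p',np.round(st['tool_pos'],4),'yaw',np.degrees(np.arctan2(M[1,0],M[0,0])).round(1),'zt',M[:,2].round(3),'F',np.round(st['contact_force'],1),'op',round(st['opening'],3),'ff',st['finger_force'])
    if t is not None: print('move cm',(M.T@(np.array(t)-st['tool_pos'])*100).round(2))
E
python3 -c "
from h import *
where([.657,.133,.004])"
```

```text
t 2.0 p [0.6493 0.1487 0.1043] yaw 105.1 zt [ 0.003  0.002 -1.   ] F [-0.2 -1.1  0.2] op 1.001 ff 0.0
move cm [-1.73  0.3  10.03]
```

>>> carry_out(rows=[[[-1.7,0.3,2.5],[0,0,1],0],[[-1.7,0.3,5],[0,0,1],0],[[-1.7,0.3,7],[0,0,1],0],[[-1.7,0.3,8.5],[0,0,1],0],[[-1.7,0.3,9.5],[0,0,1],0],[[-1.7,0.3,10],[0,0,1],0],[[-1.7,0.3,10],[0,0,1],0]])

```text
clock: 2.7
tool_pos: [0.6557, 0.1316, 0.0021]
eef_rot: [0.615, 0.788, 0.0, 0.0]
contact_force: [0.2, 0.6, 0.5]
opening: 1.002
finger_force: 0.0
```

```bash
python3 -c "
from h import *
where([.657,.133,.004]);snap('wrist','w2')"
```

```text
t 2.7 p [0.6557 0.1316 0.0021] yaw 104.1 zt [ 0.  0. -1.] F [0.2 0.6 0.5] op 1.002 ff 0.0
move cm [ 0.1   0.16 -0.19]
```

View pics/w2.png

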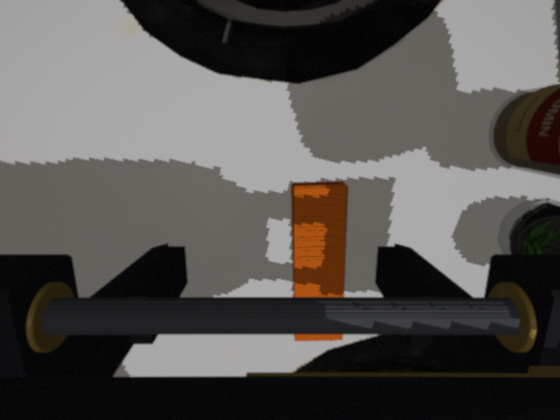

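The shim at (320,260) lies between the open fingers. I'll close on it.

>>> carry_out(rows=[[[0,0,-0.1],[0,0,0],0.3],[[0,0,-0.1],[0,0,0],0.5],[[0,0,-0.1],[0,0,0],0.75],[[0,0,-0.1],[0,0,0],0.75],[[0,0,-0.1],[0,0,0],0.75],[[0,0,-0.1],[0,0,0],0.75]], newtons=12)

```text
clock: 3.35
tool_pos: [0.6555, 0.1312, 0.0029]
eef_rot: [0.615, 0.788, 0.0, -0.0]
contact_force: [0.2, -0.2, -0.2]
opening: 0.483
finger_force: 0.0
```

Run:
```python
from h import *
where()
s=snap('wrist','w3'); hsv=cv2.cvtColor(s['image'],cv2.COLOR_RGB2HSV)
m=cv2.inRange(hsv,(4,180,90),(16,255,255))
n,l,stt,c=cv2.connectedComponentsWithStats(m)
i=np.argmax(stt[1:,4])+1; ys,xs=np.nonzero(l==i); top=ys.min(); 
print(stt[i]); u=(xs[ys<top+5].mean(),top); print('heel',onz(s,u,.011).round(4))
```

```text
t 3.35 p [0.6555 0.1312 0.0029] yaw 104.0 zt [-0.  0. -1.] F [ 0.2 -0.2 -0.2] op 0.483 ff 0.0
[ 294  183   53  115 4827]
heel [0.6696 0.1674 0.011 ]
```

>>> carry_out(rows=[[[0,0,0],[0,0,0],0.75],[[0,0,0],[0,0,0],0.75],[[0,0,0],[0,0,0],0.75],[[0,0,0],[0,0,0],0.75]])

```text
clock: 3.8
tool_pos: [0.6555, 0.1313, 0.0028]
eef_rot: [0.615, 0.788, 0.0, -0.0]
contact_force: [-0.5, -0.0, 0.3]
opening: 0.248
finger_force: 0.0
```

Run:
```python
from h import *
where()
s=snap('wrist','w4'); hsv=cv2.cvtColor(s['image'],cv2.COLOR_RGB2HSV)
m=cv2.inRange(hsv,(4,180,90),(16,255,255))
n,l,stt,c=cv2.connectedComponentsWithStats(m)
i=np.argmax(stt[1:,4])+1; ys,xs=np.nonzero(l==i); top=ys.min(); 
print(stt[i]); u=(xs[ys<top+5].mean(),top); h=onz(s,u,.011);print('heel',h.round(4))
# targets
a=np.radians(29.5); xb=np.array([np.cos(a),np.sin(a)]); yb=np.array([-xb[1],xb[0]])
leg=np.array([.561,.067])-.02*xb-.02*yb; print('leg',leg)
st=r.get_state(); M=R.from_quat(st['eef_rot']).as_matrix()
off=np.linalg.norm(h[:2]-st['tool_pos'][:2]); print('heel-grip',off)
t=leg+xb*(.013+.025+.1-off); where([*t,.02])
```

```text
t 3.8 p [0.6555 0.1313 0.0028] yaw 104.0 zt [-0.  0. -1.] F [-0.5 -0.   0.3] op 0.248 ff 0.0
[ 294  183   53  115 3838]
heel [0.6697 0.1674 0.011 ]
leg [0.55344136 0.03974441]
heel-grip 0.03883680770349576
t 3.85 p [0.6555 0.1313 0.0028] yaw 104.0 zt [-0.  0. -1.] F [-0.   0.   0.3] op 0.253 ff 0.0
move cm [-3.76 -2.56 -1.72]
```

View pics/w4.png

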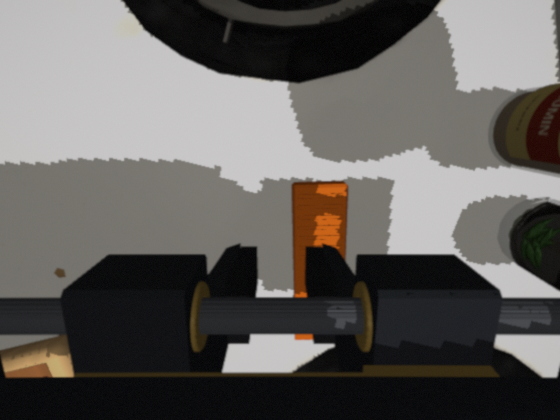

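Run:
```python
from h import *
s=load('w4'); st=r.get_state(); M=R.from_quat(st['eef_rot']).as_matrix(); p=np.array(st['tool_pos'])
for z in [0,-.019,-.045,-.064]:
    print(z,[proj(s,p+M@[x,y,z]).round(0).tolist() for x in(.009,-.009) for y in(-.011,0,.011)])
print(M.round(2).tolist())
```

```text
0 [[260.0, 220.0], [280.0, 220.0], [299.0, 220.0], [261.0, 250.0], [280.0, 250.0], [299.0, 250.0]]
-0.019 [[258.0, 231.0], [280.0, 231.0], [301.0, 231.0], [259.0, 263.0], [280.0, 263.0], [301.0, 263.0]]
-0.045 [[254.0, 250.0], [280.0, 250.0], [305.0, 250.0], [255.0, 287.0], [280.0, 287.0], [304.0, 287.0]]
-0.064 [[251.0, 268.0], [279.0, 268.0], [308.0, 268.0], [252.0, 310.0], [279.0, 310.0], [307.0, 310.0]]
[[-0.24, 0.97, -0.0], [0.97, 0.24, 0.0], [0.0, -0.0, -1.0]]
```

The pads did not take the shim: it hasn't moved, and the fingers seem to pass above it. I'll check the height from the other cameras.

Run:
```python
from h import *
a=snap('scene','s5'); b=snap('side','d5')
st=r.get_state(); p=np.array(st['tool_pos'])
out=[]
for s in (a,b):
    u=proj(s,p).astype(int); print(u, proj(s,p+[0,0,.04]).round())
    c=s['image'][u[1]-90:u[1]+60,u[0]-100:u[0]+100].copy(); out.append(cv2.resize(c,None,fx=3.9,fy=3.9,interpolation=cv2.INTER_CUBIC)[:,:,::-1])
cv2.imwrite('pics/c5.png',cv2.resize(np.vstack(out),None,fx=.5,fy=.5))
```

```text
[235 188] [235. 176.]
[209 202] [207. 192.]
```

View pics/c5.png

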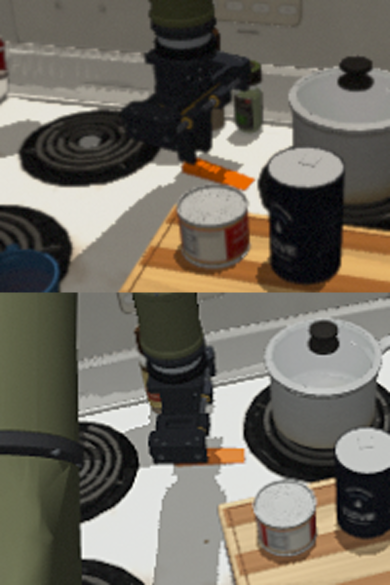

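>>> carry_out(rows=[[[0,0,0],[0,0,0],0],[[0,0,0],[0,0,0],0],[[0,0,0],[0,0,0],0],[[0,0,0],[0,0,0],0],[[0,0,0],[0,0,0],0],[[0,0,0.1],[0,0,0],0],[[0,0,0.2],[0,0,0],0],[[0,0,0.3],[0,0,0],0],[[0,0,0.4],[0,0,0],0],[[0,0,0.5],[0,0,0],0]])

```text
clock: 4.95
tool_pos: [0.6555, 0.1313, -0.0023]
eef_rot: [0.615, 0.788, 0.0, -0.0]
contact_force: [0.4, -0.3, -0.6]
opening: 0.998
finger_force: 0.0
```

```bash
python3 -c "
from h import *
where(); print(r.grip_point_offset, [a for a in dir(r) if a[0]!='_'])"
```

```text
t 4.95 p [ 0.6555  0.1313 -0.0023] yaw 104.0 zt [-0.  0. -1.] F [ 0.4 -0.3 -0.6] op 0.998 ff 0.0
0.0187 ['Unreachable', 'finish_job', 'get_state', 'grip_point_offset', 'snapshot']
```

>>> carry_out(rows=[[[0,0,0.15],[0,0,0],0],[[0,0,0.3],[0,0,0],0],[[0,0,0.45],[0,0,0],0],[[0,0,0.6],[0,0,0],0],[[0,0,0.75],[0,0,0],0],[[0,0,0.75],[0,0,0],0]])

```text
clock: 5.55
tool_pos: [0.6553, 0.1312, -0.0099]
eef_rot: [0.615, 0.788, -0.0, -0.0]
contact_force: [0.6, -0.3, 0.2]
opening: 0.997
finger_force: 0.0
```

>>> carry_out(rows=[[[0,0,0.15],[0,0,0],0],[[0,0,0.3],[0,0,0],0],[[0,0,0.45],[0,0,0],0],[[0,0,0.6],[0,0,0],0],[[0,0,0.75],[0,0,0],0],[[0,0,0.75],[0,0,0],0]])

```text
clock: 6.15
tool_pos: [0.6553, 0.1313, -0.0174]
eef_rot: [0.615, 0.788, -0.0, -0.0]
contact_force: [-0.3, 0.0, 0.2]
opening: 0.999
finger_force: 0.0
```

>>> carry_out(rows=[[[0,0,0.15],[0,0,0],0],[[0,0,0.3],[0,0,0],0],[[0,0,0.45],[0,0,0],0],[[0,0,0.6],[0,0,0],0],[[0,0,0.6],[0,0,0],0]])

```text
clock: 6.65
tool_pos: [0.6553, 0.1312, -0.0234]
eef_rot: [0.615, 0.788, -0.0, -0.0]
contact_force: [-0.8, 0.4, -0.3]
opening: 1.001
finger_force: 0.0
```

Run:
```python
from h import *
where()
s=snap('wrist','w6'); hsv=cv2.cvtColor(s['image'],cv2.COLOR_RGB2HSV)
m=cv2.inRange(hsv,(4,180,90),(16,255,255))
n,l,stt,c=cv2.connectedComponentsWithStats(m)
i=np.argmax(stt[1:,4])+1; ys,xs=np.nonzero(l==i); top=ys.min(); 
print(stt[i]); u=(xs[ys<top+5].mean(),top); h=onz(s,u,.011);print('heel',h.round(4)); print(np.array(s['pose'])[:3,3])
```

```text
t 6.65 p [ 0.6553  0.1312 -0.0234] yaw 104.0 zt [-0. -0. -1.] F [-0.8  0.4 -0.3] op 1.001 ff 0.0
[ 296  194   61  102 5621]
heel [0.6681 0.1669 0.011 ]
[0.64033193 0.19392032 0.16043535]
```

View pics/w6.png

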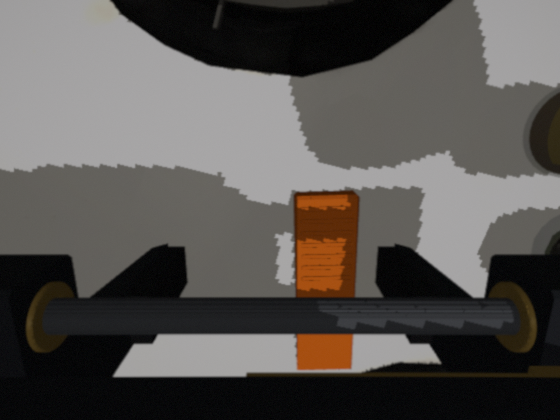

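The shim at (325,280) is still untouched, and the reported TCP is below the surface with no contact. From the pixel scale, the real fingertips end roughly 35–40 mm behind the reported TCP. I'll feel my way down.

>>> carry_out(rows=[[[0,0,0.15],[0,0,0],0],[[0,0,0.3],[0,0,0],0],[[0,0,0.45],[0,0,0],0],[[0,0,0.6],[0,0,0],0],[[0,0,0.6],[0,0,0],0]])

```text
clock: 7.2
tool_pos: [0.6553, 0.1312, -0.0295]
eef_rot: [0.615, 0.788, -0.0, -0.0]
contact_force: [-0.1, -0.6, 0.3]
opening: 0.997
finger_force: 0.0
```

>>> carry_out(rows=[[[0,0,0.1],[0,0,0],0],[[0,0,0.2],[0,0,0],0],[[0,0,0.3],[0,0,0],0],[[0,0,0.3],[0,0,0],0]])

```text
clock: 7.6
tool_pos: [0.6554, 0.1313, -0.0323]
eef_rot: [0.615, 0.788, -0.0, -0.0]
contact_force: [-0.6, 1.0, -0.1]
opening: 0.995
finger_force: 0.0
```

>>> carry_out(rows=[[[0,0,0.1],[0,0,0],0],[[0,0,0.2],[0,0,0],0],[[0,0,0.3],[0,0,0],0],[[0,0,0.3],[0,0,0],0]])

```text
clock: 8.0
tool_pos: [0.6554, 0.1312, -0.0353]
eef_rot: [0.615, 0.788, -0.0, -0.0]
contact_force: [0.0, 0.3, 0.4]
opening: 1.002
finger_force: 0.0
```

>>> carry_out(rows=[[[0,0,0],[0,0,0],0.75],[[0,0,0],[0,0,0],0.75],[[0,0,0],[0,0,0],0.75],[[0,0,0],[0,0,0],0.75],[[0,0,0],[0,0,0],0.75],[[0,0,0],[0,0,0],0.75],[[0,0,0],[0,0,0],0.75],[[0,0,0],[0,0,0],0.75]], newtons=12)

```text
clock: 8.8
tool_pos: [0.6556, 0.1312, -0.0351]
eef_rot: [0.615, 0.788, 0.0, 0.0]
contact_force: [-1.0, -1.1, -0.2]
opening: 0.344
finger_force: 11.7
```

Run:
```python
from h import *
where()
s=snap('wrist','w7'); hsv=cv2.cvtColor(s['image'],cv2.COLOR_RGB2HSV)
m=cv2.inRange(hsv,(4,180,90),(16,255,255))
n,l,stt,c=cv2.connectedComponentsWithStats(m)
i=np.argmax(stt[1:,4])+1; ys,xs=np.nonzero(l==i); top=ys.min(); 
print(stt[i]); u=(xs[ys<top+5].mean(),top); h=onz(s,u,.011);print('heel',h.round(4))
```

```text
t 8.8 p [ 0.6556  0.1312 -0.0351] yaw 104.0 zt [ 0.  0. -1.] F [-1.  -1.1 -0.2] op 0.344 ff 11.723644137382507
[ 244  201   70   96 6089]
heel [0.6482 0.1615 0.011 ]
```

The shim is gripped: opening 30 mm, 11.7 N. Next I'll check the pot clearance for the turn.

Run:
```python
from h import *
a,b=load('scene0'),load('side0')
def tri(u,v):
    o1,d1=ray(a,u);o2,d2=ray(b,v); A=np.stack([d1,-d2],1); t=np.linalg.lstsq(A,o2-o1,rcond=None)[0]; p,q=o1+t[0]*d1,o2+t[1]*d2; return ((p+q)/2).round(3),np.linalg.norm(p-q).round(4)
print('lid knob',tri((317,137),(275,134)))
for z in(.09,.1,.11,.12): print(z,[onz(a,(285,152),z).round(3)[:2],onz(a,(350,150),z).round(3)[:2],onz(b,(246,147),z).round(3)[:2],onz(b,(304,145),z).round(3)[:2]])
print('tin top ctr',tri((244,202),(256,218)))
print('drum top',tri((292,183),(297,190)))
```

```text
lid knob (array([ 0.791, -0.025,  0.156]), np.float64(0.0079))
0.09 [array([0.769, 0.06 ]), array([ 0.886, -0.058]), array([0.804, 0.06 ]), array([ 0.847, -0.098])]
0.1 [array([0.755, 0.048]), array([ 0.87 , -0.067]), array([0.793, 0.057]), array([ 0.835, -0.099])]
0.11 [array([0.742, 0.036]), array([ 0.855, -0.077]), array([0.781, 0.053]), array([ 0.824, -0.101])]
0.12 [array([0.729, 0.025]), array([ 0.839, -0.086]), array([0.77, 0.05]), array([ 0.812, -0.102])]
tin top ctr (array([ 0.54 , -0.035,  0.109]), np.float64(0.0054))
drum top (array([ 0.592, -0.119,  0.168]), np.float64(0.0068))
```

>>> carry_out(rows=[[[0,0,-0.7],[0,0,0],0.75],[[-0.5,-0.6,-1.2],[0,0,4],0.75],[[-1.5,-1.2,-1.2],[0,0,12],0.75],[[-2.5,-1.8,-1.2],[0,0,20],0.75],[[-3.2,-2.4,-1.2],[0,0,28],0.75],[[-3.7,-2.6,-1.2],[0,0,36],0.75],[[-3.7,-2.6,-1.2],[0,0,44],0.75],[[-3.7,-2.6,-1.2],[0,0,52],0.75],[[-3.7,-2.6,-1.2],[0,0,60],0.75],[[-3.7,-2.6,-1.2],[0,0,68],0.75],[[-3.7,-2.6,-1.2],[0,0,74.5],0.75],[[-3.7,-2.6,-1.2],[0,0,74.5],0.75]])

```text
clock: 10.05
tool_pos: [0.6392, 0.0895, -0.0229]
eef_rot: [0.967, 0.255, 0.0, -0.0]
contact_force: [1.0, -0.3, -0.5]
opening: 0.344
finger_force: 11.7
```

```bash
python3 -c "
from h import *
where();snap('wrist','w8')"
```

```text
t 10.05 p [ 0.6392  0.0895 -0.0229] yaw 29.5 zt [ 0.  0. -1.] F [ 1.  -0.3 -0.5] op 0.344 ff 11.732511520385742
```

View pics/w8.png

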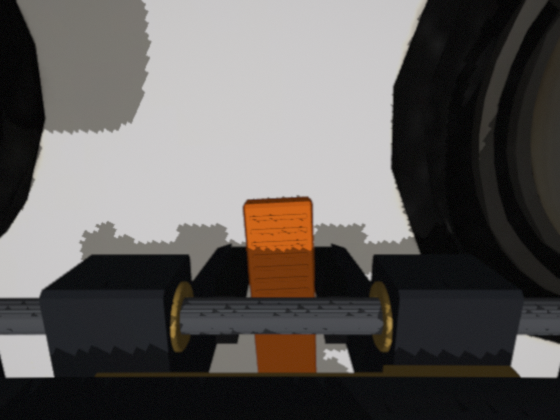

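The wrist view shows the shim firmly between the pads at (280,230–370), pointing at the board, with the raised burners clear on both sides. I'll lower it and start in.

>>> carry_out(rows=[[[0,0,0.6],[0,0,0],0.75],[[0,0,1.1],[0,0,0],0.75],[[-0.2,0,1.22],[0,0,0],0.75],[[-0.5,0,1.22],[0,0,0],0.75],[[-0.8,0,1.22],[0,0,0],0.75],[[-1.1,0,1.22],[0,0,0],0.75],[[-1.4,0,1.22],[0,0,0],0.75],[[-1.6,0,1.22],[0,0,0],0.75],[[-1.8,0,1.22],[0,0,0],0.75],[[-2,0,1.22],[0,0,0],0.75],[[-2.2,0,1.22],[0,0,0],0.75],[[-2.4,0,1.22],[0,0,0],0.75]])

```text
clock: 11.3
tool_pos: [0.6192, 0.0778, -0.0352]
eef_rot: [0.967, 0.255, 0.001, -0.0]
contact_force: [3.5, 2.7, 1.6]
opening: 0.342
finger_force: 11.8
```

>>> carry_out(rows=[[[-0.2,0,0],[0,0,0],0.75],[[-0.4,0,0],[0,0,0],0.75],[[-0.4,0,0],[0,0,0],0.75]])

```text
clock: 11.6
tool_pos: [0.6148, 0.0752, -0.0352]
eef_rot: [0.967, 0.255, 0.0, -0.0]
contact_force: [2.3, 1.3, 1.5]
opening: 0.34
finger_force: 11.8
```

```bash
cat >> h.py <<'E'
def along(lam=np.radians(29.5)):
    st=r.get_state(); xb=np.array([np.cos(lam),np.sin(lam),0]); yb=np.array([-xb[1],xb[0],0]); F=np.array(st['contact_force']);p=np.array(st['tool_pos'])
    print('xb',(p@xb).round(4),'yb',(p@yb).round(4),'Fxb',(F@xb).round(1),'Fyb',(F@yb).round(1),'Fz',F[2].round(1))
E
python3 -c "
from h import *
where();along()"
```

```text
t 11.6 p [ 0.6148  0.0752 -0.0352] yaw 29.5 zt [-0.  0. -1.] F [2.3 1.3 1.5] op 0.34 ff 11.762688159942627
xb 0.5721 yb -0.2373 Fxb 2.7 Fyb -0.1 Fz 1.5
```

>>> carry_out(rows=[[[-0.2,0,0],[0,0,0],0.75],[[-0.4,0,0],[0,0,0],0.75],[[-0.6,0,0],[0,0,0],0.75]])

```text
clock: 11.9
tool_pos: [0.6098, 0.0723, -0.0352]
eef_rot: [0.967, 0.255, 0.0, 0.0]
contact_force: [3.3, 1.5, 2.5]
opening: 0.341
finger_force: 11.8
```

>>> carry_out(rows=[[[-0.2,0,0],[0,0,0],0.75],[[-0.4,0,0],[0,0,0],0.75]])

```text
clock: 12.1
tool_pos: [0.6063, 0.0703, -0.0353]
eef_rot: [0.967, 0.255, 0.0, -0.0]
contact_force: [3.7, 1.9, 3.2]
opening: 0.339
finger_force: 11.8
```

>>> carry_out(rows=[[[-0.2,0,0],[0,0,0],0.75],[[-0.4,0,0],[0,0,0],0.75]])

```text
clock: 12.3
tool_pos: [0.6028, 0.0683, -0.0353]
eef_rot: [0.967, 0.255, 0.0, -0.0]
contact_force: [4.0, 2.6, 2.6]
opening: 0.336
finger_force: 11.8
```

>>> carry_out(rows=[[[-0.2,0,0],[0,0,0],0.75],[[-0.4,0,0],[0,0,0],0.75]])

```text
clock: 12.5
tool_pos: [0.5993, 0.0664, -0.0353]
eef_rot: [0.967, 0.255, 0.0, -0.0]
contact_force: [4.1, 3.3, 2.7]
opening: 0.339
finger_force: 11.8
```

>>> carry_out(rows=[[[0,0,0],[0,0,0],0.75],[[0,0,0],[0,0,0],0.75]])

```text
clock: 12.7
tool_pos: [0.5989, 0.0661, -0.0353]
eef_rot: [0.967, 0.255, -0.0, -0.0]
contact_force: [2.9, 2.2, 3.5]
opening: 0.341
finger_force: 11.8
```

>>> carry_out(rows=[[[-0.2,0,0],[0,0,0],0.75],[[-0.4,0,0],[0,0,0],0.75]])

```text
clock: 12.9
tool_pos: [0.5962, 0.0646, -0.0352]
eef_rot: [0.967, 0.255, 0.001, 0.0]
contact_force: [3.8, 2.9, 3.8]
opening: 0.34
finger_force: 11.8
```

Run:
```python
from h import *
along()
a=snap('scene','s9'); b=snap('side','d9')
for n,o in(('scene',a),('side',b)):
    d=cv2.absdiff(load(n+'0')['image'],o['image']).max(2)
    # drum / tin / front board shift via phase correlation
    for nm,(x,y,w,h) in ({'front':(190,240,185,60),'drum':(272,175,42,68)} if n=='scene' else {'front':(225,225,155,65),'drum':(278,182,38,58)}).items():
        g=[cv2.cvtColor(i[y:y+h,x:x+w],cv2.COLOR_RGB2GRAY).astype(np.float32) for i in (load(n+'0')['image'],o['image'])]
        print(n,nm,np.round(cv2.phaseCorrelate(*g),2).tolist() if 0 else cv2.phaseCorrelate(g[0],g[1]))
```

```text
xb 0.5507 yb -0.2373 Fxb 4.7 Fyb 0.7 Fz 3.8
scene front ((0.28809718437003085, 0.5720491012898137), 0.8085323305593597)
scene drum ((0.511470843872786, 0.8272658233563206), 0.7351311480557478)
side front ((0.18820938957436795, 0.14918638848766363), 0.9798035357561377)
side drum ((0.5922650901857196, 0.5545671876535465), 0.9341570774714152)
```

>>> carry_out(rows=[[[0,0,0],[0,0,0],0.4],[[0,0,0],[0,0,0],0.4],[[0,0,0],[0,0,0],0.4],[[0,0,0],[0,0,0],0.4],[[0.7,0,0],[0,0,0],0.4],[[1.4,0,0],[0,0,0],0.4],[[2.1,0,0],[0,0,0],0.4],[[2.1,0,0],[0,0,0],0.4]])

```text
clock: 13.8
tool_pos: [0.6155, 0.076, -0.0353]
eef_rot: [0.967, 0.256, 0.001, -0.0]
contact_force: [0.0, 0.6, -1.4]
opening: 0.603
finger_force: 0.0
```

Run:
```python
from h import *
where();along()
s=snap('wrist','w10'); hsv=cv2.cvtColor(s['image'],cv2.COLOR_RGB2HSV)
m=cv2.inRange(hsv,(4,180,60),(16,255,255)); m[290:]=0
n,l,stt,c=cv2.connectedComponentsWithStats(m)
i=np.argmax(stt[1:,4])+1; ys,xs=np.nonzero(l==i); top=ys.min()
print(stt[i]); k=ys<top+6; h=onz(s,(xs[k].mean(),top),.011); a=np.radians(29.5)
print('heel xb,yb',h[0]*np.cos(a)+h[1]*np.sin(a),-h[0]*np.sin(a)+h[1]*np.cos(a))
```

```text
t 13.8 p [ 0.6155  0.076  -0.0353] yaw 29.6 zt [ 0.002  0.001 -1.   ] F [ 0.   0.6 -1.4] op 0.603 ff 0.0
xb 0.5732 yb -0.237 Fxb 0.3 Fyb 0.5 Fz -1.4
[ 246  251   66   39 2393]
heel xb,yb 0.5833968481782553 -0.2388386197515804
```

>>> carry_out(rows=[[[0,0,0],[0,0,0],0.75],[[0,0,0],[0,0,0],0.75],[[0,0,0],[0,0,0],0.75],[[0,0,0],[0,0,0],0.75],[[0,0,0],[0,0,0],0.75]])

```text
clock: 14.35
tool_pos: [0.6139, 0.0745, -0.0353]
eef_rot: [0.967, 0.255, -0.0, 0.0]
contact_force: [0.5, 0.3, 0.1]
opening: 0.342
finger_force: 11.9
```

>>> carry_out(rows=[[[-0.2,0,0],[0,0,0],0.75],[[-0.4,0,0],[0,0,0],0.75]])

```text
clock: 14.55
tool_pos: [0.6117, 0.0734, -0.0351]
eef_rot: [0.967, 0.255, 0.001, -0.0]
contact_force: [2.8, 1.4, -1.5]
opening: 0.343
finger_force: 11.9
```

>>> carry_out(rows=[[[-0.15,0,0],[0,0,0],0.75],[[-0.3,0,0],[0,0,0],0.75]])

```text
clock: 14.75
tool_pos: [0.6083, 0.0716, -0.0352]
eef_rot: [0.967, 0.255, 0.0, -0.0]
contact_force: [2.3, 1.6, -1.0]
opening: 0.341
finger_force: 11.9
```

>>> carry_out(rows=[[[-0.15,0,0],[0,0,0],0.75],[[-0.3,0,0],[0,0,0],0.75]])

```text
clock: 14.95
tool_pos: [0.6053, 0.07, -0.0353]
eef_rot: [0.967, 0.255, 0.0, -0.0]
contact_force: [2.8, 1.5, -0.6]
opening: 0.34
finger_force: 11.9
```

>>> carry_out(rows=[[[-0.15,0,0],[0,0,0],0.75],[[-0.3,0,0],[0,0,0],0.75]])

```text
clock: 15.15
tool_pos: [0.6048, 0.0696, -0.035]
eef_rot: [0.967, 0.255, 0.002, -0.0]
contact_force: [6.8, 3.1, -2.9]
opening: 0.343
finger_force: 11.9
```

>>> carry_out(rows=[[[-0.15,0,0],[0,0,0],0.75],[[-0.3,0,0],[0,0,0],0.75]])

```text
clock: 15.35
tool_pos: [0.6026, 0.0689, -0.035]
eef_rot: [0.967, 0.255, 0.003, -0.0]
contact_force: [6.1, 4.0, -2.4]
opening: 0.338
finger_force: 11.8
```

```bash
cat > cmp.py <<'E'
from h import *
import sys
def cmp(ref,tag):
    along()
    for n in('scene','side'):
        o=snap(n,n[:2]+tag)['image']; q=load((n+'0') if ref=='0' else n[:2]+ref)['image']
        R_={'frontR':(300,255,75,50),'frontL':(190,240,80,45),'drum':(272,175,42,68),'tin':(226,193,38,42)} if n=='scene' else {'frontR':(320,225,60,45),'frontL':(225,250,70,45),'drum':(278,182,38,58)}
        for nm,(x,y,w,h) in R_.items():
            g=[cv2.GaussianBlur(cv2.cvtColor(i[y:y+h,x:x+w],cv2.COLOR_RGB2GRAY),(3,3),0).astype(np.float32) for i in (q,o)]
            win=cv2.createHanningWindow((w,h),cv2.CV_32F); (dx,dy),c=cv2.phaseCorrelate(g[0],g[1],win); print(n,nm,round(dx,2),round(dy,2),round(c,2))
cmp(*sys.argv[1:])
E
cp pics/s9.npy pics/sc9.npy; cp pics/d9.npy pics/si9.npy
python3 cmp.py 0 A
python3 - <<'E'
from h import *
# wrist crop plus scene crop for last view
w=load('scA')['image'][120:270,180:400]; b=load('siA')['image'][120:290,190:390]
a=cv2.resize(w,(660,450),interpolation=cv2.INTER_CUBIC)
cv2.imwrite('pics/last.png',a[:,:,::-1])
s=load('scene0')
print([proj(s,x).round(1).tolist() for x in ([.553,.04,0],[.553,.04,.01])], 1/ (np.linalg.norm(proj(s,[.553,.04,.01])-proj(s,[.553,.04,0]))/10),'mm/px z')
E
```

```text
xb 0.5584 yb -0.2368 Fxb 7.3 Fyb 0.5 Fz -2.4
scene frontR 0.57 1.34 0.88
scene frontL -0.17 1.67 1.05
scene drum 0.8 1.88 0.99
scene tin -0.17 1.44 0.84
side frontR 0.16 1.89 1.04
side frontL 0.7 1.58 0.95
side drum 1.14 1.56 1.04
[[230.0, 223.0], [229.7, 219.7]] 3.0092389533125337 mm/px z
```

Run:
```python
from h import *
for nm,X,obs in (('frontL',[.40,-.03,.045],{'scene0':(-.17,1.67),'side0':(.7,1.58)}),('frontR',[.56,-.31,.045],{'scene0':(.57,1.34),'side0':(.16,1.89)}),('drum',[.592,-.119,.11],{'scene0':(.8,1.88),'side0':(1.14,1.56)})):
    A=[];b=[]
    for n,o in obs.items():
        s=load(n); J=np.stack([(proj(s,np.array(X)+e)-proj(s,np.array(X)-e))/2 for e in np.eye(3)*.001],1); A.append(J); b+=o
    A=np.vstack(A); sol,res,_,_=np.linalg.lstsq(A,np.array(b),rcond=None); print(nm,'shift mm',sol.round(1),res, 'noz',np.linalg.lstsq(A[:,:2],np.array(b),rcond=None)[0].round(1))
```

```text
frontL shift mm [-2.5 -2.3 -1.4] [0.02105807] noz [-3.2 -3. ]
frontR shift mm [-0.9 -1.5 -2.9] [0.98439737] noz [-3.1 -2.1]
drum shift mm [-1.6 -3.3 -2.5] [0.05407239] noz [-3.7 -4.4]
```

View pics/last.png

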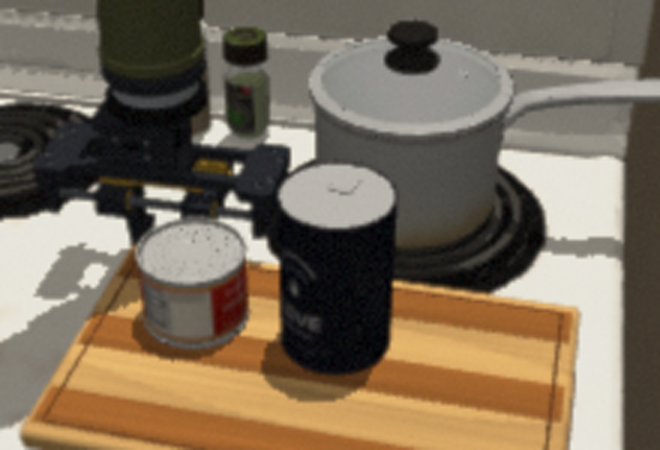

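Run:
```python
from h import *
s=load('scA')
for X in ([.615,-.031],[.524,.131],[.65,-.01]):
    print(X,[(z,proj(s,X+[z]).round(0).tolist()) for z in(.02,.04,.06,.08)])
st=r.get_state(); M=R.from_quat(st['eef_rot']).as_matrix(); p=np.array(st['tool_pos']); w=load('w10')
# wrist view: front-of-body edge at row~375 and knuckles row 255 : depth hypotheses
a=[(z,[proj(w,p+[.0153,.0055,0]+M@[x,.09,z]).round(0).tolist() for x in(.037,.02,-.037)]) for z in(-.037,-.064,-.101)]
print(a)
```

```text
[0.615, -0.031] [(0.02, [270.0, 217.0]), (0.04, [270.0, 210.0]), (0.06, [270.0, 203.0]), (0.08, [269.0, 195.0])]
[0.524, 0.131] [(0.02, [195.0, 206.0]), (0.04, [194.0, 199.0]), (0.06, [192.0, 193.0]), (0.08, [191.0, 186.0])]
[0.65, -0.01] [(0.02, [274.0, 206.0]), (0.04, [274.0, 199.0]), (0.06, [273.0, 192.0]), (0.08, [273.0, 185.0])]
[(-0.037, [[490.0, 185.0], [484.0, 222.0], [466.0, 333.0]]), (-0.064, [[535.0, 199.0], [526.0, 243.0], [501.0, 373.0]]), (-0.101, [[641.0, 233.0], [624.0, 293.0], [577.0, 460.0]])]
```

The last view shows the gripper's crossbar at about z = 0.07 m, above the deck, with the tin and drum standing clear of it. So the rise in drag comes from the shim itself. I'll let it settle and estimate how far the board has tilted and slid from feature flow.

>>> carry_out(rows=[[[0,0,0],[0,0,0],0.75],[[0,0,0],[0,0,0],0.75]])

```text
clock: 15.65
tool_pos: [0.6022, 0.0688, -0.0351]
eef_rot: [0.967, 0.255, 0.002, -0.001]
contact_force: [6.6, 4.5, -1.7]
opening: 0.34
finger_force: 11.8
```

```bash
cat > fit.py <<'E'
from h import *
import sys
from scipy.optimize import least_squares
a=np.radians(29.5); xb=np.array([np.cos(a),np.sin(a),0]); yb=np.array([-xb[1],xb[0],0]); C=np.array([.5534,.0397,0])-.085*xb-.15*yb
FL=C-.085*xb+.15*yb; RR=C+.085*xb-.15*yb; ax=(RR-FL)/np.linalg.norm(RR-FL)
def fit(tag):
    along(); D=[]
    for n in('scene','side'):
        s0=load(n+'0'); s1=snap(n,n[:2]+tag); g0,g1=[cv2.cvtColor(s['image'],cv2.COLOR_RGB2GRAY) for s in(s0,s1)]
        m=np.zeros_like(g0); poly=[C+sx*.1*xb+sy*.165*yb+[0,0,.052] for sx,sy in((-1,1),(-1,-1),(1,-1),(.9,.2),(-.1,.2),(-.1,1))]
        cv2.fillPoly(m,[np.array([proj(s0,p) for p in poly]).astype(np.int32)],255)
        # keep off drum
        cv2.rectangle(m,*(((265,170),(318,250)) if n=='scene' else ((275,178),(322,242))),0,-1)
        p0=cv2.goodFeaturesToTrack(g0,60,.01,4,mask=m); p1,ok,_=cv2.calcOpticalFlowPyrLK(g0,g1,p0,None,winSize=(15,15),maxLevel=1)
        for u,v,k in zip(p0[:,0],p1[:,0],ok[:,0]):
            if k: D.append((s0,onz(s0,u,.052),v-u,u))
    def res(q):
        rot=R.from_rotvec(ax*q[3]); yaw=R.from_rotvec([0,0,q[2]]); out=[]
        for s,X,f,u in D:
            Y=yaw.apply(rot.apply(X-FL)+FL-C)+C+[q[0],q[1],0]; out+=list(proj(s,Y)-proj(s,X)-f)
        return np.array(out)
    o=least_squares(res,np.zeros(4),loss='soft_l1',f_scale=.3,x_scale=[.001,.001,.005,.005]); q=o.x
    cov=np.linalg.inv(o.jac.T@o.jac)*.15**2
    FR=C-.085*xb-.15*yb; d=np.linalg.norm(np.cross(FR-FL,ax)); sg=R.from_rotvec(ax*q[3]).apply(FR-FL)[2]
    print(tag,len(D),'shift mm along xb,yb',(q[:2]@xb[:2]*1e3).round(2),(q[:2]@yb[:2]*1e3).round(2),'yaw deg',np.degrees(q[2]).round(2),'FR dz mm',(sg*1e3).round(2),'+-',(np.sqrt(cov[3,3])*d*1e3).round(2),'med res',np.median(abs(o.fun)).round(2))
if __name__=='__main__': fit(sys.argv[1])
E
python3 fit.py B
```

```text
xb 0.558 yb -0.2367 Fxb 8.0 Fyb 0.6 Fz -1.7
B 120 shift mm along xb,yb -0.79 0.16 yaw deg 0.71 FR dz mm -6.02 +- 0.24 med res 0.62
```

Drag has gone from a steady 3 N to about 8 N within 3 mm, and the front right corner has come down. That is the landing, so I'll stop, release and back out.

>>> carry_out(rows=[[[0.1,0,0],[0,0,0],0.75],[[0.2,0,0],[0,0,0],0.6],[[0.2,0,0],[0,0,0],0.4],[[0.2,0,0],[0,0,0],0.4],[[0.2,0,0],[0,0,0],0.4],[[1,0,0],[0,0,0],0.4],[[2,0,0],[0,0,0],0.4],[[3,0,0],[0,0,0],0.4],[[3.5,0,-2],[0,0,0],0.4],[[3.5,0,-5],[0,0,0],0.5],[[3.5,0,-9],[0,0,0],0.9],[[3.5,0,-12],[0,0,0],1]])

```text
clock: 16.95
tool_pos: [0.632, 0.0847, 0.0868]
eef_rot: [0.967, 0.255, 0.001, 0.0]
contact_force: [1.2, -0.3, 0.1]
opening: 0.354
finger_force: 0.0
```

```bash
python3 fit.py C
python3 - <<'E'
from h import *
where()
s=snap('wrist','w11'); hsv=cv2.cvtColor(s['image'],cv2.COLOR_RGB2HSV)
m=cv2.inRange(hsv,(4,200,90),(14,255,255))
n,l,stt,c=cv2.connectedComponentsWithStats(m); a=np.radians(29.5)
for i in np.argsort(-stt[1:,4])[:3]+1:
    ys,xs=np.nonzero(l==i); print(stt[i]); k=ys<ys.min()+4; h=onz(s,(xs[k].mean(),ys.min()),.011)
    print('top xb,yb',h[0]*np.cos(a)+h[1]*np.sin(a),-h[0]*np.sin(a)+h[1]*np.cos(a))
E
```

```text
xb 0.5918 yb -0.2375 Fxb 0.9 Fyb -0.8 Fz 0.1
C 120 shift mm along xb,yb -1.12 0.11 yaw deg 0.55 FR dz mm -5.42 +- 0.2 med res 0.41
t 17.05 p [0.6348 0.0846 0.0893] yaw 29.6 zt [ 0.009  0.001 -1.   ] F [0.9 0.4 0.1] op 0.257 ff 0.0
[ 261  233   34   64 2019]
top xb,yb 0.5705311803314331 -0.23777310842302207
```

Board has moved only about 1 mm, and the shim stays in place with its heel at xb = 0.570. Now the press, with the hand tilted back so its body clears the tin.

>>> carry_out(rows=[[[0,0,0],[0,-7.5,0],1],[[0,0,0],[0,-15,0],1],[[-3,0,0],[0,-15,0],1],[[-6,0,0],[0,-15,0],1],[[-9,0,0.5],[0,-15,0],1],[[-11,0,1.5],[0,-15,0],1],[[-11,0,3],[0,-15,0],1],[[-11,0,4],[0,-15,0],1],[[-11,0,4],[0,-15,0],1],[[-11,0,4],[0,-15,0],1]])

```text
clock: 18.1
tool_pos: [0.5357, 0.0306, 0.044]
eef_rot: [0.959, 0.253, -0.126, 0.033]
contact_force: [1.8, -0.6, -0.4]
opening: 0.005
finger_force: 0.0
```

Run:
```python
from h import *
where();along()
st=r.get_state(); M=R.from_quat(st['eef_rot']).as_matrix(); a=np.radians(29.5)
c=np.array(st['tool_pos'])+M@[.009,0,-.037]; print('contact xb,yb,z',c[0]*np.cos(a)+c[1]*np.sin(a),-c[0]*np.sin(a)+c[1]*np.cos(a),c[2])
x=np.array([np.cos(a),np.sin(a),0]);y=np.array([-x[1],x[0],0])
print('need cm',(M.T@(.498*x-.238*y+np.array([0,0,.052])-c)*100).round(2),' down unit in tool',(M.T@[0,0,-1]).round(3))
```

```text
t 18.1 p [0.5357 0.0306 0.044 ] yaw 29.6 zt [-0.225 -0.128 -0.966] F [ 1.8 -0.6 -0.4] op 0.005 ff 0.0
xb 0.4813 yb -0.2372 Fxb 1.3 Fyb -1.4 Fz -0.4
contact xb,yb,z 0.4995835345396668 -0.2371532550972873 0.07737648467075486
need cm [0.5  0.08 2.49]  down unit in tool [0.259 0.    0.966]
```

>>> carry_out(rows=[[[0.13,0,0.48],[0,0,0],1],[[0.26,0,0.97],[0,0,0],1],[[0.39,0,1.45],[0,0,0],1],[[0.47,0,1.74],[0,0,0],1],[[0.52,0,1.93],[0,0,0],1],[[0.52,0,1.93],[0,0,0],1]])

```text
clock: 18.7
tool_pos: [0.5347, 0.0299, 0.0244]
eef_rot: [0.959, 0.253, -0.126, 0.033]
contact_force: [0.4, 1.3, 0.4]
opening: 0.006
finger_force: 0.0
```

>>> carry_out(rows=[[[0.03,0,0.1],[0,0,0],1],[[0.05,0,0.2],[0,0,0],1],[[0.05,0,0.2],[0,0,0],1]])

```text
clock: 19.0
tool_pos: [0.5348, 0.03, 0.0226]
eef_rot: [0.959, 0.253, -0.126, 0.033]
contact_force: [-0.6, 0.5, -0.6]
opening: 0.005
finger_force: 0.0
```

>>> carry_out(rows=[[[0.03,0,0.1],[0,0,0],1],[[0.05,0,0.2],[0,0,0],1],[[0.05,0,0.2],[0,0,0],1]])

```text
clock: 19.3
tool_pos: [0.5347, 0.0299, 0.0204]
eef_rot: [0.959, 0.253, -0.126, 0.033]
contact_force: [0.1, 0.3, -0.3]
opening: 0.007
finger_force: 0.0
```

>>> carry_out(rows=[[[0.03,0,0.1],[0,0,0],1],[[0.05,0,0.2],[0,0,0],1],[[0.05,0,0.2],[0,0,0],1]])

```text
clock: 19.6
tool_pos: [0.5349, 0.0299, 0.019]
eef_rot: [0.959, 0.253, -0.126, 0.033]
contact_force: [-0.4, 0.1, 3.7]
opening: 0.005
finger_force: 2.2
```

>>> carry_out(rows=[[[0.025,0,0.1],[0,0,0],1],[[0.025,0,0.1],[0,0,0],1]])

```text
clock: 19.8
tool_pos: [0.535, 0.0299, 0.0187]
eef_rot: [0.959, 0.253, -0.126, 0.033]
contact_force: [-1.4, 1.3, 10.5]
opening: 0.004
finger_force: 5.0
```

>>> carry_out(rows=[[[0.025,0,0.1],[0,0,0],1],[[0.025,0,0.1],[0,0,0],1]])

```text
clock: 20.0
tool_pos: [0.535, 0.0299, 0.0185]
eef_rot: [0.959, 0.253, -0.126, 0.033]
contact_force: [-2.6, 2.6, 16.2]
opening: 0.004
finger_force: 8.0
```

Firm: about 0.3 mm of movement over 7 N. I went a bit over, to 16 N, so I'll ease back into the band, hold there, then lift clear.

>>> carry_out(rows=[[[-0.04,0,-0.15],[0,0,0],1],[[-0.04,0,-0.15],[0,0,0],1],[[-0.04,0,-0.15],[0,0,0],1],[[-0.04,0,-0.15],[0,0,0],1]])

```text
clock: 20.4
tool_pos: [0.5349, 0.0299, 0.0187]
eef_rot: [0.959, 0.253, -0.126, 0.033]
contact_force: [-1.0, 1.9, 9.2]
opening: 0.009
finger_force: 4.3
```

>>> carry_out(rows=[[[0,0,0],[0,0,0],1],[[0,0,0],[0,0,0],1],[[0,0,0],[0,0,0],1],[[-0.13,0,-0.5],[0,0,0],1],[[-0.5,0,-2],[0,0,0],1],[[-1,0,-4],[0,0,0],1],[[-1.5,0,-7],[0,0,0],1],[[-1.5,0,-11],[0,0,0],1],[[-1.5,0,-15],[0,0,0],1],[[-1.5,0,-15],[0,0,0],1]])

```text
clock: 21.4
tool_pos: [0.5606, 0.0419, 0.1721]
eef_rot: [0.959, 0.253, -0.121, 0.034]
contact_force: [0.4, -0.4, 0.3]
opening: 0.005
finger_force: 0.0
```

```bash
python3 fit.py D
python3 - <<'E'
from h import *
where()
s=snap('wrist','w12'); hsv=cv2.cvtColor(s['image'],cv2.COLOR_RGB2HSV)
m=cv2.inRange(hsv,(4,200,90),(14,255,255))
n,l,stt,c=cv2.connectedComponentsWithStats(m); a=np.radians(29.5)
for i in np.argsort(-stt[1:,4])[:2]+1:
    ys,xs=np.nonzero(l==i); pts=np.array([onz(s,(x,y),.009)[:2] for x,y in zip(xs,ys)]); q=pts@np.array([[np.cos(a),-np.sin(a)],[np.sin(a),np.cos(a)]])
    print(stt[i],'xb max',q[:,0].max(),'yb',q[:,1].min(),q[:,1].max())
E
```

```text
xb 0.5086 yb -0.2396 Fxb 0.2 Fyb -0.5 Fz 0.3
D 120 shift mm along xb,yb -1.13 0.24 yaw deg 0.58 FR dz mm -5.56 +- 0.2 med res 0.4
t 21.5 p [0.5564 0.0419 0.1678] yaw 29.5 zt [-0.223 -0.127 -0.966] F [-0.1 -0.1  0.3] op 0.007 ff 0.0
[ 265   75   31   63 1822] xb max 0.5685220129704587 yb -0.252418292282441 -0.22439575891918723
```

```bash
python3 -c "
from h import *
print(r.finish_job())"
```

```text
the job is handed in; nothing more can be done
None
```

The job is handed in at about 21.5 s, but two limits were brushed: the shim drag reached 8 N (from a steady 3 N) before I stopped, and the corner press peaked at 16 N before I eased it to 9 N, against the 3–10 N asked. The corner did not give; images suggest the front right foot dropped about 5.5 mm and the board moved about 1 mm, but I did not check directly that all three rubber feet bear.

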